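# Pack and fasten the feather case

## Task

Pack the feather boxes for storage: stand every clear specimen box that is on the desk in the open wooden case, right way up and flat on the floor of a compartment, one box to a compartment and lengthwise in it. Then shut the lid fully and fasten it: turn both turnbuttons on the front rail square across, so that their ends lie over the lid's edge, and fold the hasp forward until it lies flat over its staple. Leave the cup, the dish and the jar where they are, and do not bring the lid down on a turnbutton that stands across.

Things in the scene. Friction and masses are not known exactly. Their poses are not given: they have to be found in the camera images.
- case: shallow wooden specimen case, fixed to the desk, 182 (x) x 364 (y) x 68 (z) mm; origin at the centre of its underside, x from its front to its hinged back, y to its left, z up. Front rail: x -91 to -49 mm, its top at z 68 mm, flush with the shut lid. Side walls 12 mm, back wall 14 mm thick, up to z 56 mm
- case_floor (a point): middle of the case's floor, at x 14, y 0, z 8 mm of the case; case axes. The inside is 126 (x) x 340 (y) mm; three low ribs along x (12 mm high, 4 mm thick, at y -80, 0, 80 mm) part the floor into four compartments
- staple (a point): top of the steel staple that stands in the middle of the rail at x -70, y 0 mm of the case: a loop 24 mm along x, 6 mm thick, 18.5 mm high above the rail
- place1 (a point): point on the case floor at the middle of a compartment, 8 mm above the desk; compartment 1 of four, counted from the case's right end (-y) to its left end (+y), at x 14, y -123 mm of the case; case axes
- place2 (a point): point on the case floor at the middle of a compartment, 8 mm above the desk; compartment 2 of four, counted from the case's right end (-y) to its left end (+y), at x 14, y -40 mm of the case; case axes
- place3 (a point): point on the case floor at the middle of a compartment, 8 mm above the desk; compartment 3 of four, counted from the case's right end (-y) to its left end (+y), at x 14, y 40 mm of the case; case axes
- place4 (a point): point on the case floor at the middle of a compartment, 8 mm above the desk; compartment 4 of four, counted from the case's right end (-y) to its left end (+y), at x 14, y 123 mm of the case; case axes
- lid (a joint): hinge of the lid (glazed wooden frame, 140 mm front to back, 364 wide, 12 thick, 0.4 kg) on the case's back; 0 = shut, flush with the rail; grows as the front edge lifts; 1.57 = upright; stops at 1.75. Stiff (about 0.5 N m): it stays at any angle and must be pushed all the way down, up to 8 N near its front edge
- lid_hinge (a point): middle of the lid's hinge axis (along case y, at x 91, z 68 mm of the case, in the plane of the lid's outer face); axes turn with the lid: x from front edge to hinge, z out of its outer face
- lid_edge (a point): middle of the lid's front edge on its outer (upper) face, 140 mm from the hinge axis; axes as lid_hinge
- hasp (a joint): hinge of the steel hasp flap at the middle of the lid's front edge. Value relative to the lid: 0 = flat over the rail with the staple through its slot, grows as it lifts; 1.57 = square to the lid, more = folded back over the lid's outer face; stops at 2.6. Stays where left (0.035 N m friction)
- hasp_hinge (a point): middle of the hasp's hinge axis, on the lid's front edge at its outer face; axes turn with the flap (x from tip to hinge)
- hasp_tip (a point): middle of the hasp flap's free end, upper face. Flap 62 mm long from its hinge, 42 wide, 4 thick; slot 28 x 14 mm from 7 to 35 mm from the hinge, solid from there to the tip, which overhangs the rail's front by 20 mm when flat
- button_left (a joint): left turnbutton on the front rail: flat steel wing 72 mm long, 16 to 22 wide, top 6.5 mm above the rail, turning on an upright screw at its middle, with a thumb ridge along it. Rad, positive anticlockwise from above: 0 = along the rail, clear of the lid; +1.57 or -1.57 = square across, its end 15 mm over the lid's front edge; turns both ways, stops at +-1.75, stays where left (0.05 N m friction)
- button_left_grip (a point): centre of the top of the left turnbutton's thumb ridge, on its turning axis, 96.5 mm above the desk (x -70, y 118 mm of the case); y axis along the wing. The ridge is 50 mm long, 11 mm wide, its top 28.5 mm above the rail and 22 mm above the wing
- button_right (a joint): right turnbutton on the front rail: flat steel wing 72 mm long, 16 to 22 wide, top 6.5 mm above the rail, turning on an upright screw at its middle, with a thumb ridge along it. Rad, positive anticlockwise from above: 0 = along the rail, clear of the lid; +1.57 or -1.57 = square across, its end 15 mm over the lid's front edge; turns both ways, stops at +-1.75, stays where left (0.05 N m friction)
- button_right_grip (a point): centre of the top of the right turnbutton's thumb ridge, on its turning axis, 96.5 mm above the desk (x -70, y -118 mm of the case); y axis along the wing. The ridge is 50 mm long, 11 mm wide, its top 28.5 mm above the rail and 22 mm above the wing
- box1: clear lidded plastic specimen box with a few dark feathers inside, 100 (x) x 44 (y) x 34 (z) mm, about 90 g, handled as one rigid block (its cover does not come off); origin at the centre of its underside, x along its length, z up. May be absent (None)
- box2: clear lidded plastic specimen box with a few dark feathers inside, 100 (x) x 44 (y) x 34 (z) mm, about 90 g, handled as one rigid block (its cover does not come off); origin at the centre of its underside, x along its length, z up. May be absent (None)
- box3: clear lidded plastic specimen box with a few dark feathers inside, 100 (x) x 44 (y) x 34 (z) mm, about 90 g, handled as one rigid block (its cover does not come off); origin at the centre of its underside, x along its length, z up. May be absent (None)
- box4: clear lidded plastic specimen box with a few dark feathers inside, 100 (x) x 44 (y) x 34 (z) mm, about 90 g, handled as one rigid block (its cover does not come off); origin at the centre of its underside, x along its length, z up. May be absent (None)
- cup: blue mug, 92 mm across, 75 mm high, bystander; origin at the centre of its underside
- dish: shallow steel dish, 90 mm across, 18 mm high, bystander; origin at the centre of its underside
- jar: clear jar with white cap, 64 mm across, 85 mm high, bystander; origin at the centre of its underside
Not all that is in view belongs to the job. What is shaped like the box1 but pink is not meant. Leave any yellow look-alike of the box3 alone.

How it is judged:
By the outcome, as a careful person would: the job done as asked, in the order asked, and still so for the second after the job is handed in, with the robot touching nothing.
Of box1, box2, box3, box4 only 2 to 4 are there at a start; the rules pass over those that are not, and their reading is None.
At some moment in a run one of box1, box2, box3, box4 may be knocked a few centimetres aside while the robot is not near it.
Once in a run the grip may slacken for a moment while it holds something.
It also fails if it takes over 210 s, if anything falls off the work surface, if the arm or the gripper's body presses on something with over 40 N, if the wrist force passes 120 N, or if a joint passes its speed limit or range.

## Robot

A 7-joint arm with a two-finger parallel gripper is mounted at the origin on the work surface. World frame = base frame: x ahead of the robot, y to its left, z up, the work surface at z = 0. Lengths are in m, angles in rad, forces in N, time in s.
With the tool pointing down it reaches from about 0.425 to 0.95 m from the base axis. Payload 4.7 kg.
Tool frame: the origin (TCP) lies at the very end of the fingers, on their centre line; the grasp point (between the pads) lies r.tcp_to_grasp behind it (r.tcp_to_grasp is the distance from the TCP to the grasp point, in m); z points along the fingers, y is the line along which they close (so a half turn about z gives the same grasp; the last joint's range is limited). The gripper opens to 87 mm and grips with 3 to 60 N. Pads are 19 mm wide; open, the fingers measure 117 mm over their backs; the gripper's body (75 mm by 190 mm) begins 51 mm behind the grasp point.
Start: joints at [1.184, 0.469, -0.049, 1.532, 0.024, 1.141, -0.082], TCP at [0.236, -0.632, 0.223] pointing down, gripper open.
Joint ranges: [-2.59, 2.59], [-0.33, 1.99], [-1.39, 1.29], [0.1, 2.45], [-1.04, 4.18], [0.21, 1.99], [-2.66, 2.66]. Speed limits (rad/s): [2.57, 2.57, 3.14, 3.14, 3.14, 3.14, 3.14].

## Interface

Orientations are given as a rotation vector (axis times angle).
In Python, from plant import r gives the robot as it stands.
- The arm moves only by the shell command python3 -m inch 'ROWS'. ROWS is JSON, a list of rows, each an object with "delta_pos": the shift along the tool's x, y, z scaled (see below), a list of three; "angular": the turn, a rotation vector about the tool's x, y, z scaled (see below), a list of three; "fingers": the opening, from 0 (shut) to 1 (fully open). A call has 1 to 20 rows; each row is the pose to reach, as a shift and turn from the pose commanded when the call began, along the tool's axes at that moment; what a row does not reach only later rows make up. The controller multiplies each number of a shift by 0.12 m and each number of a turn by 90 degrees. A row lasts 1/10 s, in which the tool goes at most 50 mm and 8.59 degrees, less where a joint would pass 70% of its speed; a pose out of reach is approached as far as the arm can. A call with a number of a shift or a turn outside -1 to 1 is refused whole. A call with a gripper value outside its range is refused whole. The fingers move at their own pace and stop on an object; the grip force is fixed at half the most. Time passes only in rows, so rows that repeat a pose let the fingers close. It gives the time, the measured TCP pose, the force, the opening and the grip force at its end, in the units of the state.
- r.get_obs(): the state, without advancing time (a new reading comes with each control period).
- r.get_image(name): name is "scene" or "top" or "wrist"; returns a dict with "image" (384x512x3 uint8, red, green, blue), "K" (3x3 intrinsics, pixels), "rvec" (rotation vector, rad) and "tvec" (3), from world to camera coordinates, as OpenCV has them. Camera axes: x right, y down, z forward; pixel columns grow to the right and rows downward; lengths in m; the calibration is good to about 2 mm. The wrist camera is an equidistant fisheye: a pixel r from the principal point sees the ray r / f radians off the axis. A picture is of the moment at which its call begins. There is no depth.
- r.job_done(): hands the job in; it is judged then, once.
The state is a dict: "clock": time; "joint_positions": joint angles; "joint_velocities": joint speeds; "effort": joint torques, N m; "eef_pos": TCP position; "eef_rot": TCP orientation; "wrist_force": force on the tool from outside, world axes, zero at the start; "ft_torque": the same for the moment, N m; "finger_gap": finger opening in m; "gripper_force": force on a finger pad.
Only numpy, scipy, OpenCV 4.12 (cv2) and the standard library are available. Lean on these libraries where they do the work, as an engineer would, in place of code of your own. Each camera call takes 0.05 s, during which the arm holds its last target. There are 200 camera calls.

## Working session

There is one attempt and no reset: what is moved stays moved. The work goes in short steps, Python scripts to look and compute and a shell command to move; the robot and the scene stay as the last step left them, time stands still between calls to the robot, and variables do not carry over. Pictures are saved under pics/ and viewed, at most 14 in all, crops included, and the job is handed in when it is done.

```bash
ls; mkdir -p pics
cat > h.py <<'E'
import numpy as np, cv2
from scipy.spatial.transform import Rotation as R
from plant import r
def snap(n,f):
    d=r.get_image(n); cv2.imwrite('pics/'+f+'.png',d['image'][:,:,::-1]); np.savez('pics/'+f,**d); return d
def load(f): return np.load('pics/'+f+'.npz')
def ray(d,u,v,fish=False):
    K=d['K']; x=(u-K[0,2])/K[0,0]; y=(v-K[1,2])/K[1,1]
    if fish:
        t=np.hypot(x,y); s=np.sin(t)/t if t>1e-9 else 1; c=np.array([x*s,y*s,np.cos(t)])
    else: c=np.array([x,y,1])
    Rm=R.from_rotvec(np.ravel(d['rvec'])).as_matrix(); return -Rm.T@np.ravel(d['tvec']), Rm.T@c
def at(d,u,v,z,fish=False):
    o,k=ray(d,u,v,fish); return o+k*(z-o[2])/k[2]
def proj(d,P,fish=False):
    Rm=R.from_rotvec(np.ravel(d['rvec'])).as_matrix(); c=Rm@np.asarray(P)+np.ravel(d['tvec']); K=d['K']
    if fish:
        n=np.hypot(c[0],c[1]); t=np.arctan2(n,c[2]); x,y=c[0]/n*t,c[1]/n*t
    else: x,y=c[0]/c[2],c[1]/c[2]
    return np.array([K[0,0]*x+K[0,2],K[1,1]*y+K[1,2]])
def rows(pos,rv=None):
    "delta in tool units from current measured pose"
    o=r.get_obs(); T=R.from_rotvec(o['eef_rot']); d=T.inv().apply(np.array(pos)-o['eef_pos'])/.12
    a=(T.inv()*R.from_rotvec(rv)).as_rotvec()/(np.pi/2) if rv is not None else None
    return d.round(3),a if a is None else a.round(3)
E
python3 - <<'E'
from h import *
o=r.get_obs(); print({k:np.round(v,3) for k,v in o.items()}, r.tcp_to_grasp)
print(R.from_rotvec(o['eef_rot']).as_matrix().round(3))
for n in('scene','top'):
    d=snap(n,n+'0'); print(n,ray(d,256,192),d['K'])
a=cv2.imread('pics/scene0.png');b=cv2.imread('pics/top0.png')
cv2.imwrite('pics/top0b.png',cv2.resize(b,(800,600),interpolation=cv2.INTER_CUBIC))
cv2.imwrite('pics/scene0b.png',cv2.resize(a,(800,600),interpolation=cv2.INTER_CUBIC))
E
```

```text
pics
{'clock': np.float64(0.0), 'joint_positions': array([ 1.184,  0.469, -0.049,  1.534,  0.024,  1.141, -0.082]), 'joint_velocities': array([ 0.001, -0.001, -0.001,  0.001,  0.001, -0.001, -0.   ]), 'effort': array([ 0.0000e+00, -5.0798e+01, -8.1000e-02, -2.3616e+01, -6.1000e-02,
        3.8000e-02,  0.0000e+00]), 'eef_pos': array([ 0.236, -0.632,  0.221]), 'eef_rot': array([-3.09e+00, -5.59e-01,  1.00e-03]), 'wrist_force': array([-0.734, -0.373, -0.56 ]), 'ft_torque': array([0.013, 0.029, 0.027]), 'gripper_force': np.float64(0.0), 'finger_gap': np.float64(0.087)} 0.0187
[[ 0.937  0.35  -0.001]
 [ 0.35  -0.937  0.002]
 [-0.    -0.002 -1.   ]]
scene (array([ 1.09094988, -0.38615235,  1.1446545 ]), array([-0.46764646,  0.30370318, -0.8301329 ])) [[386.17428144   0.         256.17120506]
 [  0.         386.17428144 194.71048756]
 [  0.           0.           1.        ]]
top (array([ 0.40144926, -0.00790122,  1.33547736]), array([ 0.1000495 , -0.00416171, -0.9951404 ])) [[378.42162879   0.         253.37187241]
 [  0.         378.42162879 198.3705091 ]
 [  0.           0.           1.        ]]
```

View pics/top0b.png

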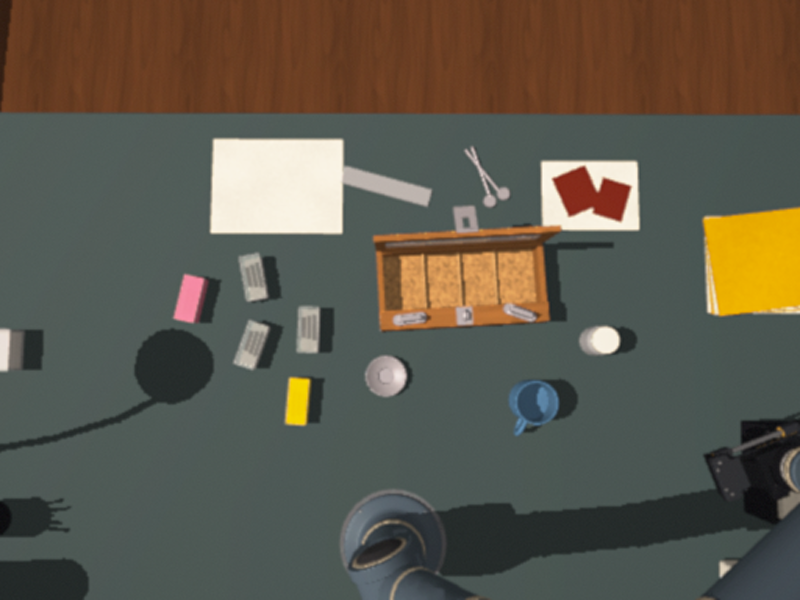

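View pics/scene0b.png

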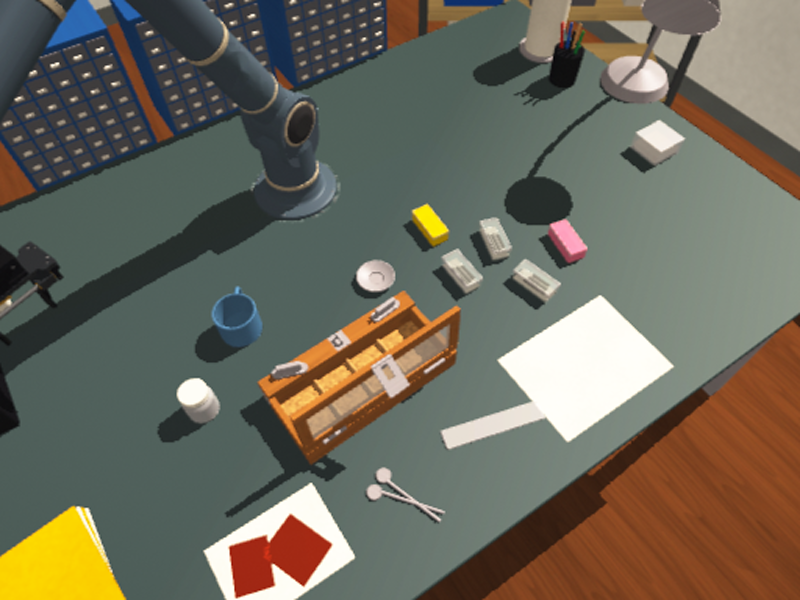

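Top view shows the clear boxes at (254,277), (309,329) and (253,344). The look-alikes are pink at (190,299), yellow at (298,400) and a white cube at (8,350), all of which I leave alone. The case is around (462,280) with its lid open. The left button at (409,319) is nearly along the rail, and the right one at (520,312) is turned about 25°. The hasp is at (465,218), and the scene view agrees with all of this. Next is a close crop to check.

Run:
```python
from h import *
d=load('top0'); im=d['image'][:,:,::-1]
c=im[140:280,105:365]; cv2.imwrite('pics/c0.png',cv2.resize(c,(780,420),interpolation=cv2.INTER_CUBIC))
s=512/800
for n,u,v,z in [('b1',254,277,.034),('b2',309,329,.034),('b3',253,344,.034),('caseFL',381,330,.068),('caseFR',549,321,.068),('butL',409,319,.0965),('butR',520,312,.0965),('staple',464,315,.0865),('hasp',465,218,.2),('lidL',375,238,.2),('lidR',559,229,.2),('dish',386,376,.018),('cup',534,402,.075),('jar',600,340,.085)]:
    print(n,at(d,u*s,v*s,z).round(3))
```

```text
b1 [0.583 0.311 0.034]
b2 [0.468 0.187 0.034]
b3 [0.434 0.31  0.034]
caseFL [0.464 0.027 0.068]
caseFR [ 0.484 -0.333  0.068]
butL [ 0.486 -0.032  0.097]
butR [ 0.501 -0.265  0.097]
staple [ 0.495 -0.149  0.087]
hasp [ 0.677 -0.139  0.2  ]
lidL [0.637 0.036 0.2  ]
lidR [ 0.655 -0.322  0.2  ]
dish [0.365 0.017 0.018]
cup [ 0.312 -0.296  0.075]
jar [ 0.443 -0.436  0.085]
```

View pics/c0.png

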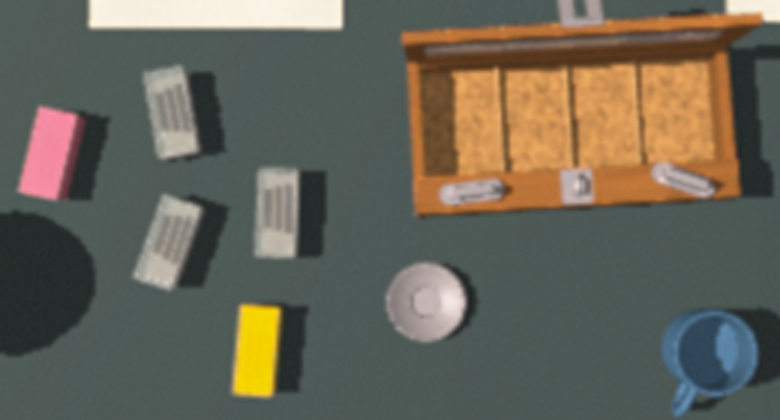

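```bash
python3 -m inch '[{"delta_pos":[1,-0.9,0],"angular":[0,0,-0.566],"fingers":1},{"delta_pos":[1,-0.9,0],"angular":[0,0,-0.566],"fingers":1},{"delta_pos":[1,-0.9,0],"angular":[0,0,-0.566],"fingers":1},{"delta_pos":[1,-0.9,0],"angular":[0,0,-0.566],"fingers":1},{"delta_pos":[1,-0.9,0],"angular":[0,0,-0.566],"fingers":1},{"delta_pos":[1,-0.9,0],"angular":[0,0,-0.566],"fingers":1},{"delta_pos":[1,-0.9,0],"angular":[0,0,-0.566],"fingers":1}]'
python3 - <<'E'
from h import *
s=512/800
print(rows([.501,-.265,.2],(R.from_euler('z',71.4,degrees=True)*R.from_euler('x',180,degrees=True)).as_rotvec()),r.get_obs()['joint_positions'].round(2))
E
```

```text
clock: 0.8
eef_pos: [0.3108, -0.4887, 0.2222]
eef_rot: [-2.55, -1.834, -0.0]
wrist_force: [0.5, -0.8, -0.3]
finger_gap: 0.0868
gripper_force: 0.0
(array([2.272, 0.909, 0.186]), array([-0., -0.,  0.])) [ 1.15  0.33 -0.27  1.76  0.1   1.07  0.52]
```

```bash
python3 -m inch '[{"delta_pos":[1,0.4,0.1],"angular":[0,0,0],"fingers":1},{"delta_pos":[1,0.4,0.1],"angular":[0,0,0],"fingers":1},{"delta_pos":[1,0.4,0.1],"angular":[0,0,0],"fingers":1}]' >/dev/null
python3 -m inch '[{"delta_pos":[1,0.4,0.1],"angular":[0,0,0],"fingers":1},{"delta_pos":[1,0.4,0.1],"angular":[0,0,0],"fingers":1},{"delta_pos":[1,0.4,0.1],"angular":[0,0,0],"fingers":1},{"delta_pos":[1,0.4,0.1],"angular":[0,0,0],"fingers":1}]'
python3 - <<'E'
from h import *
print(rows([.501,-.265,.2],(R.from_euler('z',71.4,degrees=True)*R.from_euler('x',180,degrees=True)).as_rotvec()),r.get_obs()['joint_positions'].round(2))
d=snap('wrist','w0'); print(ray(d,256,192,True),d['K'])
cv2.imwrite('pics/w0b.png',cv2.resize(d['image'][:,:,::-1],(800,600),interpolation=cv2.INTER_CUBIC))
E
```

```text
clock: 1.5
eef_pos: [0.4816, -0.2867, 0.1982]
eef_rot: [-2.544, -1.841, -0.004]
wrist_force: [0.3, -0.2, 0.3]
finger_gap: 0.0875
gripper_force: 0.0
(array([ 0.223,  0.097, -0.014]), array([ 0.   , -0.002,  0.004])) [ 0.77  0.33 -0.39  1.82  0.14  1.01  0.01]
(array([ 0.50670663, -0.20831494,  0.35964002]), array([-0.08651194, -0.28565249, -0.95442042])) [[297.31863964   0.         253.70744304]
 [  0.         297.31863964 192.12289039]
 [  0.           0.           1.        ]]
```

View pics/w0b.png

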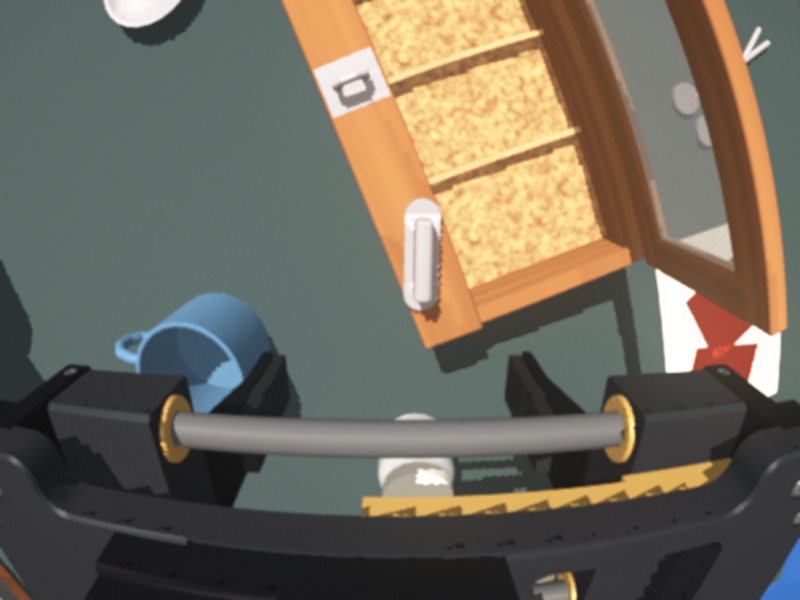

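The wrist view shows the right button, with ridge ends at about (426,216) and (419,300). The staple is at (354,88), the rail's right front corner at (430,347), and the jar and cup lie clear.

Run:
```python
from h import *
d=load('w0'); s=.64
for n,u,v,z in [('FR',430,347,.068),('RFin',482,325,.068),('ridge1',426,218,.0965),('ridge2',420,302,.0965),('staple',353,88,.0865),('FL top',-1,-1,0)]:
    print(n,at(d,u*s,v*s,z,True).round(4))
```

```text
FR [ 0.4893 -0.334   0.068 ]
RFin [ 0.5275 -0.3299  0.068 ]
ridge1 [ 0.5121 -0.2453  0.0965]
ridge2 [ 0.4938 -0.292   0.0965]
staple [ 0.4962 -0.16    0.0865]
FL top [0.1835 0.1229 0.    ]
```

Run:
```python
from h import *
print(rows([.503,-.2685,.08],(R.from_euler('z',68.6,degrees=True)*R.from_euler('x',180,degrees=True)).as_rotvec()))
```

```text
(array([0.23 , 0.13 , 0.985]), array([-0.   , -0.001,  0.033]))
```

```bash
python3 -m inch '[{"delta_pos":[0.23,0.13,0],"angular":[0,0,0.033],"fingers":1},{"delta_pos":[0.23,0.13,0.5],"angular":[0,0,0.033],"fingers":1},{"delta_pos":[0.23,0.13,0.8],"angular":[0,0,0.033],"fingers":0.6},{"delta_pos":[0.23,0.13,0.97],"angular":[0,0,0.033],"fingers":0.4},{"delta_pos":[0.23,0.13,0.97],"angular":[0,0,0.033],"fingers":0.3},{"delta_pos":[0.23,0.13,0.97],"angular":[0,0,0.033],"fingers":0},{"delta_pos":[0.23,0.13,0.97],"angular":[0,0,0.033],"fingers":0},{"delta_pos":[0.23,0.13,0.97],"angular":[0,0,0.033],"fingers":0},{"delta_pos":[0.23,0.13,0.97],"angular":[0,0,0.033],"fingers":0},{"delta_pos":[0.23,0.13,0.97],"angular":[0,0,0.033],"fingers":0}]'
python3 -m inch '[{"delta_pos":[0,0,0],"angular":[0,0,-0.09],"fingers":0},{"delta_pos":[0,0,0],"angular":[0,0,-0.18],"fingers":0},{"delta_pos":[0,0,0],"angular":[0,0,-0.276],"fingers":0},{"delta_pos":[0,0,0],"angular":[0,0,-0.276],"fingers":0},{"delta_pos":[0,0,0],"angular":[0,0,-0.276],"fingers":0},{"delta_pos":[0,0,0],"angular":[0,0,-0.276],"fingers":0.5},{"delta_pos":[0,0,0],"angular":[0,0,-0.276],"fingers":0.5},{"delta_pos":[0,0,-0.3],"angular":[0,0,-0.276],"fingers":0.8},{"delta_pos":[0,0,-1],"angular":[0,0,-0.276],"fingers":1},{"delta_pos":[0,0,-1],"angular":[0,0,-0.276],"fingers":1},{"delta_pos":[0,0,-1],"angular":[0,0,-0.276],"fingers":1}]'
```

```text
clock: 2.55
eef_pos: [0.5023, -0.2711, 0.083]
eef_rot: [2.596, 1.766, 0.001]
wrist_force: [0.6, 0.5, -0.6]
finger_gap: 0.0307
gripper_force: 0.0
clock: 3.65
eef_pos: [0.504, -0.2722, 0.2072]
eef_rot: [2.153, 2.277, 0.001]
wrist_force: [0.2, 0.5, 0.4]
finger_gap: 0.051
gripper_force: 0.0
```

Run:
```python
from h import *
d=snap('wrist','w1'); cv2.imwrite('pics/w1b.png',cv2.resize(d['image'][0:260,100:512,::-1],(800,505),interpolation=cv2.INTER_CUBIC))
```

```text
(no output)
```

View pics/w1b.png

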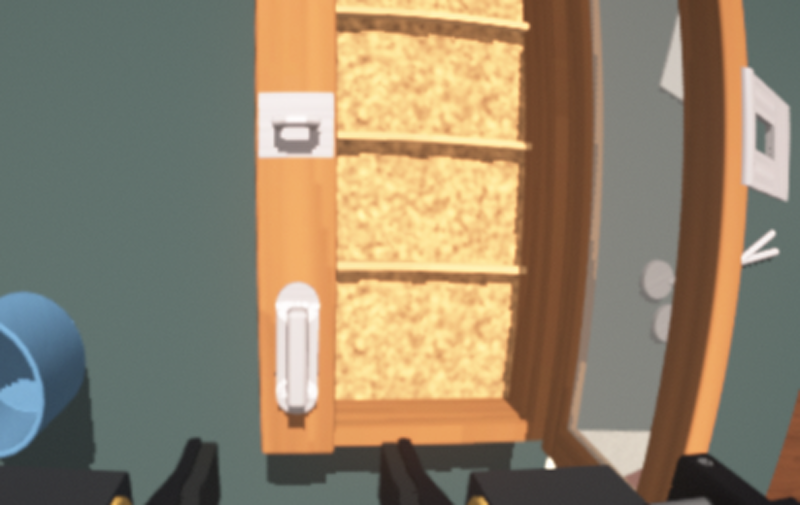

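The right button now lies along the rail, with ridge ends at (296,308) and (297,408). I'll refine the case pose from this view and the box poses from a fresh top image.

```bash
cat > boxes.py <<'E'
from h import *
import sys
d=snap('top',sys.argv[1]); im=d['image'].astype(int)
sat=im.max(2)-im.min(2); m=((sat<45)&(im.min(2)>105)).astype(np.uint8)
m[:, :]=cv2.morphologyEx(m,cv2.MORPH_CLOSE,np.ones((5,5)))
for c in cv2.findContours(m,cv2.RETR_EXTERNAL,cv2.CHAIN_APPROX_NONE)[0]:
    a=cv2.contourArea(c)
    if 200<a<650:
        p=c[:,0,:].astype(float); P=np.array([at(d,u,v,.034)[:2] for u,v in p])*1000
        (cx,cy),(w,h),an=cv2.minAreaRect(P.astype(np.float32))
        if w<h: an+=90
        an=(an+90)%180-90
        if 60<max(w,h)<150: print(np.round([cx/1e3,cy/1e3],4),np.round([w,h]),round(an,1),'px',p.mean(0).round(),a)
E
python3 - <<'E'
from h import *
d=load('w1'); f=412/800; g=260/505
for n,u,v,z in [('FR',263,453,.068),('FRi',335,450,.068),('ridge1',296,308,.0965),('ridge2',297,408,.0965),('staple',296,133,.0865),('rib-80',338,270,.02),('rib0',338,142,.02),('rib80',338,13,.02)]:
    print(n,at(d,100+u*f,v*g,z,True).round(4))
E
python3 boxes.py t1
```

```text
FR [ 0.4869 -0.3341  0.068 ]
FRi [ 0.5282 -0.33    0.068 ]
ridge1 [ 0.5009 -0.243   0.0965]
ridge2 [ 0.5042 -0.2941  0.0965]
staple [ 0.4963 -0.159   0.0865]
rib-80 [ 0.526  -0.2334  0.02  ]
rib0 [ 0.521  -0.1559  0.02  ]
rib80 [ 0.5166 -0.0746  0.02  ]
[0.3674 0.0206] [88. 89.] -89.9 px [246. 240.] 531.0
[0.4341 0.3156] [ 51. 105.] -18.8 px [160. 220.] 405.0
[0.4694 0.1913] [ 49. 104.] -1.9 px [197. 210.] 392.0
[0.5848 0.3158] [105.  50.] 11.1 px [161. 177.] 390.5
[ 0.8185 -0.209 ] [146.  64.] 19.1 px [310. 114.] 278.0
```

```bash
python3 -m inch '[{"delta_pos":[1,0,0],"angular":[0,0,-0.94],"fingers":1},{"delta_pos":[1,0,0],"angular":[0,0,-0.94],"fingers":1},{"delta_pos":[1,0,0],"angular":[0,0,-0.94],"fingers":1},{"delta_pos":[1,0,0],"angular":[0,0,-0.94],"fingers":1},{"delta_pos":[1,0,0],"angular":[0,0,-0.94],"fingers":1},{"delta_pos":[1,0,0],"angular":[0,0,-0.94],"fingers":1},{"delta_pos":[1,0,0],"angular":[0,0,-0.94],"fingers":1},{"delta_pos":[1,0,0],"angular":[0,0,-0.94],"fingers":1},{"delta_pos":[1,0,0],"angular":[0,0,-0.94],"fingers":1},{"delta_pos":[1,0,0],"angular":[0,0,-0.94],"fingers":1},{"delta_pos":[1,0,0],"angular":[0,0,-0.94],"fingers":1}]'
python3 -m inch '[{"delta_pos":[0,1,0],"angular":[0,0,0],"fingers":1},{"delta_pos":[0,1,0],"angular":[0,0,0],"fingers":1},{"delta_pos":[0,1,0],"angular":[0,0,0],"fingers":1}]'>/dev/null
python3 -m inch '[{"delta_pos":[0.1,1,0],"angular":[0,0,0],"fingers":1},{"delta_pos":[0.1,1,0],"angular":[0,0,0],"fingers":1},{"delta_pos":[0.1,1,0],"angular":[0,0,0],"fingers":1}]'>/dev/null
python3 -m inch '[{"delta_pos":[0.1,0.9,0],"angular":[0,0,0],"fingers":1},{"delta_pos":[0.1,0.9,0],"angular":[0,0,0],"fingers":1},{"delta_pos":[0.1,0.9,0],"angular":[0,0,0],"fingers":1},{"delta_pos":[0.1,0.9,0],"angular":[0,0,0],"fingers":1}]'
cat > tgt.py <<'E'
from h import *
import sys
x,y,z,p=map(float,sys.argv[1:5])
print(*rows([x,y,z],(R.from_euler('z',p,degrees=True)*R.from_euler('x',180,degrees=True)).as_rotvec()))
E
python3 boxes.py t2; python3 tgt.py .4694 .1905 .02 178.1
```

```text
clock: 4.85
eef_pos: [0.4933, -0.1512, 0.2002]
eef_rot: [-0.059, -3.137, -0.002]
wrist_force: [-0.1, 0.3, 0.3]
finger_gap: 0.0869
gripper_force: 0.0
clock: 5.85
eef_pos: [0.4824, 0.1993, 0.2013]
eef_rot: [-0.053, -3.139, 0.001]
wrist_force: [0.0, -0.7, -0.2]
finger_gap: 0.0869
gripper_force: 0.0
[ 0.0368 -0.0498] [133. 115.] 73.9 px [270. 337.] 489.5
[0.3674 0.0189] [89. 84.] 45.1 px [246. 240.] 521.0
[0.4224 0.8511] [94. 31.] 3.3 px [  4. 223.] 216.5
[ 0.4469 -0.4513] [62. 86.] -89.9 px [383. 217.] 376.0
[ 0.7173 -0.1581] [61. 52.] 7.7 px [297. 140.] 225.5
[ 0.8176 -0.2012] [145.  65.] 26.9 px [310. 114.] 284.5
[ 0.109 -0.056  1.509] [-0.001 -0.001 -0.002]
```

```bash
python3 -m inch '[{"delta_pos":[0.109,-0.056,0.4],"angular":[0,0,0],"fingers":1},{"delta_pos":[0.109,-0.056,0.8],"angular":[0,0,0],"fingers":1},{"delta_pos":[0.109,-0.056,0.8],"angular":[0,0,0],"fingers":1},{"delta_pos":[0.109,-0.056,0.8],"angular":[0,0,0],"fingers":1}]' && python3 tgt.py .4694 .1905 .0165 178.1
python3 - <<'E'
from h import *
d=snap('wrist','w2'); cv2.imwrite('pics/w2b.png',cv2.resize(d['image'][:,:,::-1],(640,480),interpolation=cv2.INTER_CUBIC))
E
```

```text
clock: 6.3
eef_pos: [0.4708, 0.1898, 0.1062]
eef_rot: [-0.062, -3.14, 0.001]
wrist_force: [0.8, -0.5, 0.7]
finger_gap: 0.0868
gripper_force: 0.0
[0.011 0.006 0.747] [-0.001 -0.001 -0.004]
```

View pics/w2b.png

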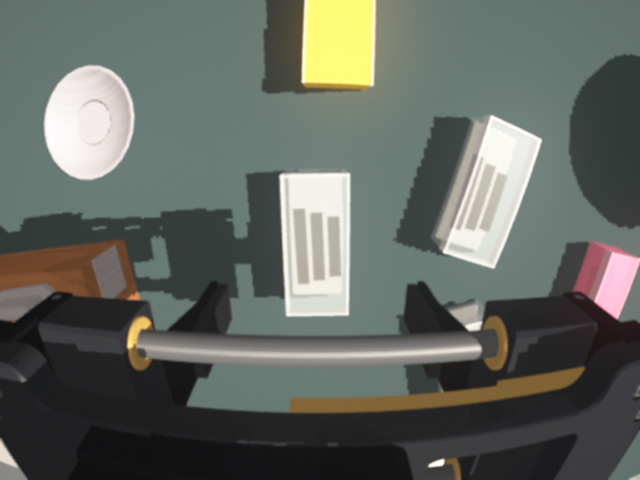

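The target box is at (316,243) in the wrist view, centred between the fingers, with dish, yellow and the other box clear. I'll check its position, then grasp.

```bash
python3 - <<'E'
from h import *
d=load('w2'); P=np.array([at(d,u*.8,v*.8,.034,True) for u,v in [(280,173),(350,172),(348,317),(286,317)]]); print(P.round(4),P.mean(0).round(4))
E
python3 -m inch '[{"delta_pos":[0.01,0.01,0.3],"angular":[0,0,0],"fingers":1},{"delta_pos":[0.01,0.01,0.6],"angular":[0,0,0],"fingers":1},{"delta_pos":[0.01,0.01,0.74],"angular":[0,0,0],"fingers":1},{"delta_pos":[0.01,0.01,0.74],"angular":[0,0,0],"fingers":1}]'
```

```text
[[0.415  0.1682 0.034 ]
 [0.4162 0.2124 0.034 ]
 [0.5189 0.2097 0.034 ]
 [0.5172 0.1653 0.034 ]] [0.4668 0.1889 0.034 ]
clock: 6.75
eef_pos: [0.4701, 0.1922, 0.0176]
eef_rot: [0.059, 3.141, -0.001]
wrist_force: [-0.3, -0.6, 0.5]
finger_gap: 0.0869
gripper_force: 0.0
```

```bash
python3 -m inch '[{"delta_pos":[0,0,0],"angular":[0,0,0],"fingers":0.3},{"delta_pos":[0,0,0],"angular":[0,0,0],"fingers":0.3},{"delta_pos":[0,0,0],"angular":[0,0,0],"fingers":0.3},{"delta_pos":[0,0,0],"angular":[0,0,0],"fingers":0.3},{"delta_pos":[0,0,0],"angular":[0,0,0],"fingers":0.3},{"delta_pos":[0,0,0],"angular":[0,0,0],"fingers":0.2},{"delta_pos":[0,0,0],"angular":[0,0,0],"fingers":0},{"delta_pos":[0,0,0],"angular":[0,0,0],"fingers":0},{"delta_pos":[0,0,0],"angular":[0,0,0],"fingers":0},{"delta_pos":[0,0,0],"angular":[0,0,0],"fingers":0}]' && python3 -m inch '[{"delta_pos":[0,0,-0.2],"angular":[0,0,0],"fingers":0},{"delta_pos":[0,0,-0.5],"angular":[0,0,0],"fingers":0},{"delta_pos":[0,0,-0.8],"angular":[0,0,0],"fingers":0},{"delta_pos":[0,0,-1],"angular":[0,0,0],"fingers":0},{"delta_pos":[0,0,-1],"angular":[0,0,0],"fingers":0}]'; python3 tgt.py .5737 -.0235 .14 183.4
```

```text
clock: 7.75
eef_pos: [0.4693, 0.1919, 0.0174]
eef_rot: [-0.058, -3.141, 0.002]
wrist_force: [-1.6, -4.1, 6.0]
finger_gap: 0.044
gripper_force: 30.0
clock: 8.25
eef_pos: [0.4712, 0.1946, 0.1402]
eef_rot: [0.057, 3.135, 0.006]
wrist_force: [0.5, -0.2, -1.4]
finger_gap: 0.0435
gripper_force: 30.0
[-9.190e-01 -1.786e+00  1.000e-03] [ 0.002  0.004 -0.061]
```

```bash
python3 -m inch '[{"delta_pos":[-0.2,-0.4,0],"angular":[0,0,-0.03],"fingers":0},{"delta_pos":[-0.46,-0.9,0],"angular":[0,0,-0.06],"fingers":0},{"delta_pos":[-0.46,-0.9,0],"angular":[0,0,-0.06],"fingers":0},{"delta_pos":[-0.46,-0.9,0],"angular":[0,0,-0.06],"fingers":0},{"delta_pos":[-0.46,-0.9,0],"angular":[0,0,-0.06],"fingers":0}]' && python3 -m inch '[{"delta_pos":[-0.2,-0.4,0],"angular":[0,0,0],"fingers":0},{"delta_pos":[-0.46,-0.9,0],"angular":[0,0,0],"fingers":0},{"delta_pos":[-0.46,-0.9,0],"angular":[0,0,0],"fingers":0},{"delta_pos":[-0.46,-0.9,0],"angular":[0,0,0],"fingers":0},{"delta_pos":[-0.46,-0.9,0],"angular":[0,0,0],"fingers":0}]'; python3 tgt.py .575 -.0235 .0265 183.4
```

```text
clock: 8.75
eef_pos: [0.5198, 0.0829, 0.1361]
eef_rot: [0.09, -3.138, -0.002]
wrist_force: [-0.2, 0.9, -1.4]
finger_gap: 0.0436
gripper_force: 30.0
clock: 9.25
eef_pos: [0.5811, -0.0197, 0.1368]
eef_rot: [0.094, -3.139, -0.003]
wrist_force: [-0.2, 0.1, -1.0]
finger_gap: 0.0438
gripper_force: 30.0
[ 0.052 -0.03   0.919] [ 0.001 -0.001  0.   ]
```

```bash
python3 -m inch '[{"delta_pos":[0.05,-0.03,0.2],"angular":[0,0,0],"fingers":0},{"delta_pos":[0.05,-0.03,0.5],"angular":[0,0,0],"fingers":0},{"delta_pos":[0.05,-0.03,0.75],"angular":[0,0,0],"fingers":0},{"delta_pos":[0.05,-0.03,0.87],"angular":[0,0,0],"fingers":0},{"delta_pos":[0.05,-0.03,0.92],"angular":[0,0,0],"fingers":0},{"delta_pos":[0.05,-0.03,0.92],"angular":[0,0,0],"fingers":0}]' ; python3 tgt.py .575 -.0235 .0265 183.4
```

```text
clock: 9.85
eef_pos: [0.576, -0.0245, 0.0272]
eef_rot: [-0.094, 3.14, 0.001]
wrist_force: [0.2, -1.0, -0.8]
finger_gap: 0.0438
gripper_force: 30.0
[0.008 0.009 0.006] [0. 0. 0.]
```

```bash
python3 -m inch '[{"delta_pos":[0,0,0.015],"angular":[0,0,0],"fingers":0},{"delta_pos":[0,0,0.015],"angular":[0,0,0],"fingers":0.58},{"delta_pos":[0,0,0.015],"angular":[0,0,0],"fingers":0.58},{"delta_pos":[0,0,0.015],"angular":[0,0,0],"fingers":0.58},{"delta_pos":[0,0,-0.1],"angular":[0,0,0],"fingers":0.58},{"delta_pos":[0,0,-0.4],"angular":[0,0,0],"fingers":0.58},{"delta_pos":[0,0,-0.8],"angular":[0,0,0],"fingers":0.7},{"delta_pos":[0,0,-1],"angular":[0,0,0],"fingers":1},{"delta_pos":[0,0,-1],"angular":[0,0,0],"fingers":1}]' ; python3 -m inch '[{"delta_pos":[1,1,-0.4],"angular":[0,0,0],"fingers":1},{"delta_pos":[1,1,-0.4],"angular":[0,0,0],"fingers":1},{"delta_pos":[1,1,-0.4],"angular":[0,0,0],"fingers":1},{"delta_pos":[1,1,-0.4],"angular":[0,0,0],"fingers":1}]' >/dev/null; python3 -m inch '[{"delta_pos":[0,0.9,0],"angular":[0,0,0.1],"fingers":1},{"delta_pos":[0,0.9,0],"angular":[0,0,0.2],"fingers":1},{"delta_pos":[0,0.9,0],"angular":[0,0,0.25],"fingers":1},{"delta_pos":[0,0.9,0],"angular":[0,0,0.25],"fingers":1}]'; python3 boxes.py t3; python3 tgt.py .4341 .3145 .11 161.2
```

```text
clock: 10.75
eef_pos: [0.5789, -0.0252, 0.1522]
eef_rot: [-0.091, 3.131, -0.001]
wrist_force: [0.8, 0.4, -0.8]
finger_gap: 0.0667
gripper_force: 0.0
clock: 11.55
eef_pos: [0.4417, 0.1986, 0.1955]
eef_rot: [0.515, 3.099, 0.003]
wrist_force: [0.5, 0.1, -0.3]
finger_gap: 0.0868
gripper_force: 0.0
[-0.053  -0.0429] [117. 111.] 77.4 px [266. 366.] 448.5
[0.3674 0.0206] [88. 89.] -89.9 px [246. 240.] 536.0
[0.4225 0.8494] [94. 34.] 3.3 px [  4. 223.] 221.5
[ 0.4469 -0.4496] [62. 90.] -89.9 px [383. 218.] 383.5
[ 0.5767 -0.0232] [102.  46.] 3.3 px [259. 180.] 321.0
[0.5892 0.3166] [98. 51.] 11.1 px [161. 175.] 344.5
[ 0.7172 -0.1578] [61. 53.] 8.8 px [298. 139.] 228.0
[ 0.8176 -0.2012] [145.  65.] 26.9 px [310. 114.] 284.5
[0.383 0.912 0.708] [-0.    -0.    -0.001]
```

```bash
python3 -m inch '[{"delta_pos":[0.383,0.912,0],"angular":[0,0,0],"fingers":1},{"delta_pos":[0.383,0.912,0.3],"angular":[0,0,0],"fingers":1},{"delta_pos":[0.383,0.912,0.7],"angular":[0,0,0],"fingers":1},{"delta_pos":[0.383,0.912,0.7],"angular":[0,0,0],"fingers":1},{"delta_pos":[0.383,0.912,0.7],"angular":[0,0,0],"fingers":1}]'
python3 tgt.py .4341 .3145 .0165 161.2
python3 - <<'E'
from h import *
d=snap('wrist','w3'); cv2.imwrite('pics/w3b.png',cv2.resize(d['image'][:,:,::-1],(640,480),interpolation=cv2.INTER_CUBIC))
E
```

```text
clock: 12.1
eef_pos: [0.4346, 0.3112, 0.1086]
eef_rot: [-0.521, -3.094, 0.007]
wrist_force: [0.5, -0.2, -0.7]
finger_gap: 0.0867
gripper_force: 0.0
[0.011 0.028 0.767] [-0.003 -0.002 -0.004]
```

View pics/w3b.png

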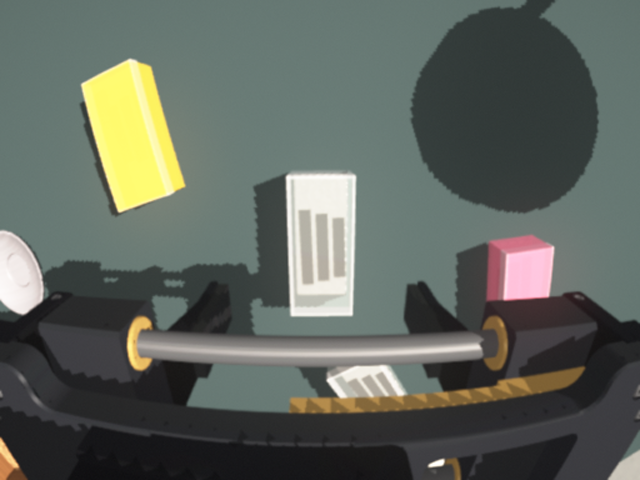

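The box is at (321,245), centred and aligned between the fingers, with pink and yellow well clear. I'll grasp and lift it.

```bash
python3 -m inch '[{"delta_pos":[0.01,0.02,0.3],"angular":[0,0,0],"fingers":1},{"delta_pos":[0.01,0.02,0.6],"angular":[0,0,0],"fingers":1},{"delta_pos":[0.01,0.02,0.76],"angular":[0,0,0],"fingers":1},{"delta_pos":[0.01,0.02,0.76],"angular":[0,0,0],"fingers":1}]' &&  python3 -m inch '[{"delta_pos":[0,0,0],"angular":[0,0,0],"fingers":0.3},{"delta_pos":[0,0,0],"angular":[0,0,0],"fingers":0.3},{"delta_pos":[0,0,0],"angular":[0,0,0],"fingers":0.3},{"delta_pos":[0,0,0],"angular":[0,0,0],"fingers":0.3},{"delta_pos":[0,0,0],"angular":[0,0,0],"fingers":0.3},{"delta_pos":[0,0,0],"angular":[0,0,0],"fingers":0.2},{"delta_pos":[0,0,0],"angular":[0,0,0],"fingers":0},{"delta_pos":[0,0,0],"angular":[0,0,0],"fingers":0},{"delta_pos":[0,0,0],"angular":[0,0,0],"fingers":0},{"delta_pos":[0,0,0],"angular":[0,0,0],"fingers":0}]' && python3 -m inch '[{"delta_pos":[0,0,-0.2],"angular":[0,0,0],"fingers":0},{"delta_pos":[0,0,-0.5],"angular":[0,0,0],"fingers":0},{"delta_pos":[0,0,-0.8],"angular":[0,0,0],"fingers":0},{"delta_pos":[0,0,-1],"angular":[0,0,0],"fingers":0},{"delta_pos":[0,0,-1],"angular":[0,0,0],"fingers":0}]'; python3 tgt.py .582 -.1073 .14 183.4
```

```text
clock: 12.55
eef_pos: [0.436, 0.3131, 0.0192]
eef_rot: [-0.527, -3.096, 0.005]
wrist_force: [0.1, -0.6, 0.1]
finger_gap: 0.087
gripper_force: 0.0
clock: 13.55
eef_pos: [0.4352, 0.3154, 0.0198]
eef_rot: [0.524, 3.098, -0.002]
wrist_force: [-1.9, -3.0, 5.1]
finger_gap: 0.044
gripper_force: 30.0
clock: 14.05
eef_pos: [0.437, 0.3182, 0.1428]
eef_rot: [0.523, 3.093, 0.009]
wrist_force: [-0.4, 0.4, -0.9]
finger_gap: 0.0438
gripper_force: 30.0
[-2.307 -2.952  0.013] [ 0.004  0.003 -0.251]
```

```bash
python3 -m inch '[{"delta_pos":[-0.35,-0.45,0],"angular":[0,0,-0.1],"fingers":0},{"delta_pos":[-0.7,-0.9,0],"angular":[0,0,-0.2],"fingers":0},{"delta_pos":[-0.75,-0.96,0],"angular":[0,0,-0.25],"fingers":0},{"delta_pos":[-0.75,-0.96,0],"angular":[0,0,-0.25],"fingers":0},{"delta_pos":[-0.75,-0.96,0],"angular":[0,0,-0.25],"fingers":0}]'; python3 tgt.py .582 -.1073 .14 183.4
```

```text
clock: 14.55
eef_pos: [0.4826, 0.1756, 0.1382]
eef_rot: [0.083, -3.138, -0.001]
wrist_force: [-0.4, -0.0, -1.1]
finger_gap: 0.0436
gripper_force: 30.0
[-0.703 -2.398 -0.017] [ 0.    -0.001 -0.004]
```

```bash
python3 -m inch '[{"delta_pos":[-0.2,-0.4,0],"angular":[0,0,0],"fingers":0},{"delta_pos":[-0.24,-0.8,0],"angular":[0,0,0],"fingers":0},{"delta_pos":[-0.24,-0.8,0],"angular":[0,0,0],"fingers":0}]' && python3 -m inch '[{"delta_pos":[-0.2,-0.4,0],"angular":[0,0,0],"fingers":0},{"delta_pos":[-0.24,-0.8,0],"angular":[0,0,0],"fingers":0},{"delta_pos":[-0.24,-0.8,0],"angular":[0,0,0],"fingers":0}]'  && python3 -m inch '[{"delta_pos":[-0.2,-0.4,0],"angular":[0,0,0],"fingers":0},{"delta_pos":[-0.22,-0.75,0],"angular":[0,0,0],"fingers":0},{"delta_pos":[-0.22,-0.75,0],"angular":[0,0,0],"fingers":0},{"delta_pos":[-0.22,-0.75,0],"angular":[0,0,0],"fingers":0}]' | tail -2;  python3 tgt.py .582 -.1073 .0285 183.4; python3 -c "
from plant import r;print(r.get_obs()['eef_pos'])"
```

```text
clock: 14.85
eef_pos: [0.5179, 0.077, 0.138]
eef_rot: [0.077, -3.139, 0.006]
wrist_force: [-0.2, -0.2, -0.9]
finger_gap: 0.0436
gripper_force: 30.0
clock: 15.15
eef_pos: [0.5522, -0.0174, 0.138]
eef_rot: [0.076, -3.139, 0.005]
wrist_force: [-0.6, -0.7, -1.2]
finger_gap: 0.0439
gripper_force: 30.0
finger_gap: 0.0436
gripper_force: 30.0
[ 0.007 -0.075  0.918] [ 0.001 -0.001 -0.002]
[ 0.58242801 -0.09838775  0.13872245]
```

```bash
python3 -m inch '[{"delta_pos":[0.01,-0.07,0.2],"angular":[0,0,0],"fingers":0},{"delta_pos":[0.01,-0.07,0.5],"angular":[0,0,0],"fingers":0},{"delta_pos":[0.01,-0.07,0.75],"angular":[0,0,0],"fingers":0},{"delta_pos":[0.01,-0.07,0.87],"angular":[0,0,0],"fingers":0},{"delta_pos":[0.01,-0.07,0.92],"angular":[0,0,0],"fingers":0},{"delta_pos":[0.01,-0.07,0.925],"angular":[0,0,0],"fingers":0},{"delta_pos":[0.01,-0.07,0.93],"angular":[0,0,0],"fingers":0}]' ; python3 -m inch '[{"delta_pos":[0,0,0],"angular":[0,0,0],"fingers":0.58},{"delta_pos":[0,0,0],"angular":[0,0,0],"fingers":0.58},{"delta_pos":[0,0,0],"angular":[0,0,0],"fingers":0.58},{"delta_pos":[0,0,-0.1],"angular":[0,0,0],"fingers":0.58},{"delta_pos":[0,0,-0.4],"angular":[0,0,0],"fingers":0.58},{"delta_pos":[0,0,-0.8],"angular":[0,0,0],"fingers":0.7},{"delta_pos":[0,0,-1],"angular":[0,0,0],"fingers":1},{"delta_pos":[0,0,-1],"angular":[0,0,0],"fingers":1}]'; python3 -m inch '[{"delta_pos":[0.3,1,-0.4],"angular":[0,0,0],"fingers":1},{"delta_pos":[0.3,1,-0.4],"angular":[0,0,0],"fingers":1},{"delta_pos":[0.3,1,-0.4],"angular":[0,0,0],"fingers":1}]' >/dev/null;python3 boxes.py t4;  python3 tgt.py .5892 .3150 .15 191.1
```

```text
clock: 16.25
eef_pos: [0.5831, -0.1069, 0.0295]
eef_rot: [-0.092, 3.138, -0.0]
wrist_force: [-0.4, -0.1, -0.7]
finger_gap: 0.0436
gripper_force: 30.0
clock: 17.05
eef_pos: [0.5848, -0.1071, 0.1534]
eef_rot: [-0.09, 3.132, -0.003]
wrist_force: [0.4, 0.5, -0.1]
finger_gap: 0.067
gripper_force: 0.0
[ 0.0255 -0.2711] [138. 100.] 59.3 px [336. 342.] 354.5
[0.3674 0.0206] [88. 89.] -89.9 px [246. 240.] 534.0
[0.4224 0.8511] [94. 31.] 3.3 px [  4. 223.] 207.5
[ 0.4452 -0.4479] [58. 86.] -89.9 px [383. 218.] 345.5
[0.5843 0.3158] [107.  51.] 11.6 px [161. 177.] 401.0
[ 0.7173 -0.1581] [61. 52.] 7.7 px [297. 140.] 225.5
[ 0.8191 -0.2088] [147.  64.] 19.1 px [310. 114.] 281.5
[-0.603  2.428  0.42 ] [ 0.002  0.002 -0.08 ]
```

```bash
python3 -m inch '[{"delta_pos":[-0.19,0.8,0],"angular":[0,0,0],"fingers":1},{"delta_pos":[-0.19,0.8,0],"angular":[0,0,0],"fingers":1},{"delta_pos":[-0.19,0.8,0],"angular":[0,0,0],"fingers":1}]' >/dev/null; python3 -m inch '[{"delta_pos":[-0.19,0.8,0],"angular":[0,0,0],"fingers":1},{"delta_pos":[-0.19,0.8,0],"angular":[0,0,0],"fingers":1},{"delta_pos":[-0.19,0.8,0],"angular":[0,0,0],"fingers":1}]' >/dev/null; python3 -m inch '[{"delta_pos":[-0.19,0.8,0],"angular":[0,0,-0.08],"fingers":1},{"delta_pos":[-0.19,0.8,0.4],"angular":[0,0,-0.08],"fingers":1},{"delta_pos":[-0.19,0.8,0.7],"angular":[0,0,-0.08],"fingers":1},{"delta_pos":[-0.19,0.8,0.7],"angular":[0,0,-0.08],"fingers":1},{"delta_pos":[-0.19,0.8,0.7],"angular":[0,0,-0.08],"fingers":1}]'; python3 tgt.py .584 .314 .0165 191.1
python3 - <<'E'
from h import *
d=snap('wrist','w4'); cv2.imwrite('pics/w4b.png',cv2.resize(d['image'][:,:,::-1],(640,480),interpolation=cv2.INTER_CUBIC))
E
```

```text
clock: 18.5
eef_pos: [0.5904, 0.3003, 0.1112]
eef_rot: [0.288, -3.126, 0.002]
wrist_force: [0.8, 0.1, 1.5]
finger_gap: 0.087
gripper_force: 0.0
[0.03  0.123 0.789] [-0.001 -0.002 -0.007]
```

View pics/w4b.png

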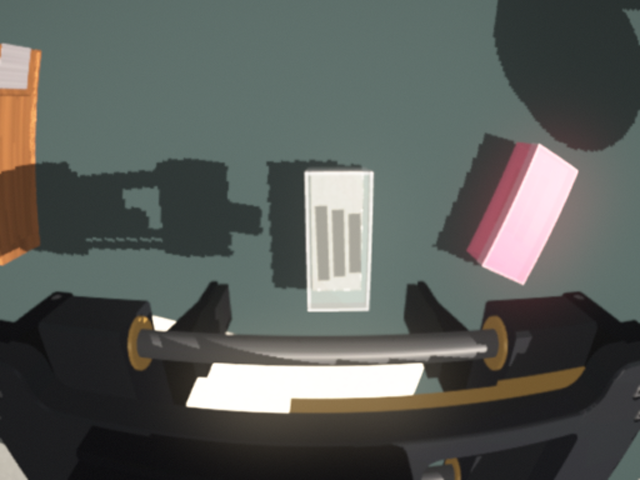

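The box is at (338,240), about 14 mm toward +y as computed, and pink at (522,213) is clear. I'll grasp and lift it.

```bash
python3 -m inch '[{"delta_pos":[0.03,0.115,0],"angular":[0,0,0],"fingers":1},{"delta_pos":[0.03,0.115,0.3],"angular":[0,0,0],"fingers":1},{"delta_pos":[0.03,0.115,0.6],"angular":[0,0,0],"fingers":1},{"delta_pos":[0.03,0.115,0.78],"angular":[0,0,0],"fingers":1},{"delta_pos":[0.03,0.115,0.78],"angular":[0,0,0],"fingers":1}]' &&  python3 -m inch '[{"delta_pos":[0,0,0],"angular":[0,0,0],"fingers":0.3},{"delta_pos":[0,0,0],"angular":[0,0,0],"fingers":0.3},{"delta_pos":[0,0,0],"angular":[0,0,0],"fingers":0.3},{"delta_pos":[0,0,0],"angular":[0,0,0],"fingers":0.3},{"delta_pos":[0,0,0],"angular":[0,0,0],"fingers":0.3},{"delta_pos":[0,0,0],"angular":[0,0,0],"fingers":0.2},{"delta_pos":[0,0,0],"angular":[0,0,0],"fingers":0},{"delta_pos":[0,0,0],"angular":[0,0,0],"fingers":0},{"delta_pos":[0,0,0],"angular":[0,0,0],"fingers":0},{"delta_pos":[0,0,0],"angular":[0,0,0],"fingers":0}]' && python3 -m inch '[{"delta_pos":[0,0,-0.2],"angular":[0,0,0],"fingers":0},{"delta_pos":[0,0,-0.5],"angular":[0,0,0],"fingers":0},{"delta_pos":[0,0,-0.8],"angular":[0,0,0],"fingers":0},{"delta_pos":[0,0,-1],"angular":[0,0,0],"fingers":0},{"delta_pos":[0,0,-1],"angular":[0,0,0],"fingers":0}]'; python3 tgt.py .584 -.1871 .14 183.4
```

```text
clock: 19.05
eef_pos: [0.5837, 0.3133, 0.0174]
eef_rot: [0.287, -3.126, 0.003]
wrist_force: [-0.3, -0.5, -0.7]
finger_gap: 0.0869
gripper_force: 0.0
clock: 20.05
eef_pos: [0.5847, 0.3143, 0.0187]
eef_rot: [-0.288, 3.128, -0.0]
wrist_force: [-0.6, -2.1, 1.7]
finger_gap: 0.044
gripper_force: 30.0
clock: 20.55
eef_pos: [0.586, 0.3163, 0.1422]
eef_rot: [-0.287, 3.123, 0.006]
wrist_force: [0.6, 0.6, -0.9]
finger_gap: 0.0436
gripper_force: 30.0
[ 7.820e-01 -4.122e+00  1.000e-03] [0.002 0.004 0.079]
```

```bash
python3 -m inch '[{"delta_pos":[0.1,-0.4,0],"angular":[0,0,0.04],"fingers":0},{"delta_pos":[0.18,-0.9,0],"angular":[0,0,0.08],"fingers":0},{"delta_pos":[0.18,-0.9,0],"angular":[0,0,0.08],"fingers":0},{"delta_pos":[0.18,-0.9,0],"angular":[0,0,0.08],"fingers":0}]' >/dev/null; python3 -m inch '[{"delta_pos":[0.03,-0.4,0],"angular":[0,0,0],"fingers":0},{"delta_pos":[0.06,-0.8,0],"angular":[0,0,0],"fingers":0},{"delta_pos":[0.06,-0.8,0],"angular":[0,0,0],"fingers":0}]' && python3 -m inch '[{"delta_pos":[0.03,-0.4,0],"angular":[0,0,0],"fingers":0},{"delta_pos":[0.06,-0.8,0],"angular":[0,0,0],"fingers":0},{"delta_pos":[0.06,-0.8,0],"angular":[0,0,0],"fingers":0},{"delta_pos":[0.06,-0.8,0],"angular":[0,0,0],"fingers":0}]';  python3 tgt.py .584 -.1871 .14 183.4
```

```text
clock: 21.25
eef_pos: [0.5819, 0.1008, 0.1364]
eef_rot: [0.078, -3.138, 0.008]
wrist_force: [0.5, -0.1, -1.8]
finger_gap: 0.0439
gripper_force: 30.0
clock: 21.65
eef_pos: [0.5798, 0.0121, 0.1378]
eef_rot: [0.089, -3.14, -0.002]
wrist_force: [-0.3, 0.6, -1.0]
finger_gap: 0.0438
gripper_force: 30.0
[ 0.059 -1.659 -0.021] [ 0.001 -0.    -0.002]
```

```bash
python3 -m inch '[{"delta_pos":[0.03,-0.4,0],"angular":[0,0,0],"fingers":0},{"delta_pos":[0.03,-0.83,0],"angular":[0,0,0],"fingers":0},{"delta_pos":[0.03,-0.83,0],"angular":[0,0,0],"fingers":0},{"delta_pos":[0.03,-0.83,0],"angular":[0,0,0],"fingers":0}]' >/dev/null; python3 -m inch '[{"delta_pos":[0.03,-0.4,0],"angular":[0,0,0],"fingers":0},{"delta_pos":[0.03,-0.83,0],"angular":[0,0,0],"fingers":0},{"delta_pos":[0.03,-0.83,0],"angular":[0,0,0],"fingers":0},{"delta_pos":[0.03,-0.83,0],"angular":[0,0,0],"fingers":0},{"delta_pos":[0.03,-0.83,0],"angular":[0,0,0],"fingers":0}]';  python3 tgt.py .586 -.1875 .0272 183.4
```

```text
clock: 22.55
eef_pos: [0.5848, -0.1833, 0.1388]
eef_rot: [-0.099, 3.139, 0.003]
wrist_force: [0.1, 0.3, -0.2]
finger_gap: 0.0439
gripper_force: 30.0
[-0.007 -0.038  0.93 ] [0.001 0.001 0.002]
```

```bash
python3 -m inch '[{"delta_pos":[0,-0.035,0.2],"angular":[0,0,0],"fingers":0},{"delta_pos":[0,-0.035,0.5],"angular":[0,0,0],"fingers":0},{"delta_pos":[0,-0.035,0.75],"angular":[0,0,0],"fingers":0},{"delta_pos":[0,-0.035,0.87],"angular":[0,0,0],"fingers":0},{"delta_pos":[0,-0.035,0.92],"angular":[0,0,0],"fingers":0},{"delta_pos":[0,-0.035,0.94],"angular":[0,0,0],"fingers":0},{"delta_pos":[0,-0.035,0.945],"angular":[0,0,0],"fingers":0}]' ; python3 -m inch '[{"delta_pos":[0,0,0],"angular":[0,0,0],"fingers":0.58},{"delta_pos":[0,0,0],"angular":[0,0,0],"fingers":0.58},{"delta_pos":[0,0,0],"angular":[0,0,0],"fingers":0.58},{"delta_pos":[0,0,-0.1],"angular":[0,0,0],"fingers":0.58},{"delta_pos":[0,0,-0.4],"angular":[0,0,0],"fingers":0.58},{"delta_pos":[0,0,-0.8],"angular":[0,0,0],"fingers":0.7},{"delta_pos":[0,0,-1],"angular":[0,0,0],"fingers":0.7},{"delta_pos":[0,0,-1],"angular":[0,0,0],"fingers":0.7}]'; python3 -m inch '[{"delta_pos":[0.3,1,-0.8],"angular":[0,0,0],"fingers":0},{"delta_pos":[0.3,1,-0.8],"angular":[0,0,0],"fingers":0},{"delta_pos":[0.3,1,-0.8],"angular":[0,0,0],"fingers":0},{"delta_pos":[0.3,1,-0.8],"angular":[0,0,0],"fingers":0}]' >/dev/null; python3 -m inch '[{"delta_pos":[0,1,0],"angular":[0,0,0],"fingers":0},{"delta_pos":[0,1,0],"angular":[0,0,0],"fingers":0},{"delta_pos":[0,1,0],"angular":[0,0,0],"fingers":0}]' >/dev/null;  python3 -m inch '[{"delta_pos":[0,1,0],"angular":[0,0,0],"fingers":0},{"delta_pos":[0,1,0],"angular":[0,0,0],"fingers":0},{"delta_pos":[0,1,0],"angular":[0,0,0],"fingers":0}]' ; python3 boxes.py t5; python3 tgt.py .735 -.05 .25 93.4
python3 - <<'E'
from h import *
snap('scene','s5')
a=load('t5')['image'][125:225,230:370,::-1]; b=load('s5')['image'][170:310,150:310,::-1]
cv2.imwrite('pics/c5.png',np.hstack([cv2.resize(a,(400,400),interpolation=3),cv2.resize(b,(400,400),interpolation=3)]))
E
```

```text
clock: 23.25
eef_pos: [0.5856, -0.1905, 0.0267]
eef_rot: [-0.093, 3.138, -0.0]
wrist_force: [0.4, 0.1, 1.3]
finger_gap: 0.044
gripper_force: 30.0
clock: 24.05
eef_pos: [0.5873, -0.1916, 0.1506]
eef_rot: [-0.09, 3.132, -0.004]
wrist_force: [0.2, 0.4, 0.1]
finger_gap: 0.0598
gripper_force: 0.0
clock: 25.05
eef_pos: [0.526, 0.1706, 0.2413]
eef_rot: [0.101, -3.14, -0.004]
wrist_force: [-0.0, -0.5, 1.0]
finger_gap: 0.001
gripper_force: 0.0
[0.4224 0.8511] [94. 31.] 3.3 px [  4. 223.] 211.5
[ 0.4469 -0.4513] [62. 86.] -89.9 px [383. 217.] 352.5
[ 0.5798 -0.1898] [94. 48.] 0.1 px [307. 178.] 332.5
[ 0.5761 -0.0234] [103.  46.] 3.0 px [259. 180.] 334.0
[ 0.583  -0.1047] [103.  47.] 3.2 px [282. 178.] 318.5
[ 0.7173 -0.1581] [61. 52.] 7.7 px [297. 140.] 225.5
[ 0.8185 -0.209 ] [146.  64.] 19.1 px [310. 114.] 282.0
[-1.617 -1.966 -0.079] [ 0.002 -0.002  1.005]
```

View pics/c5.png

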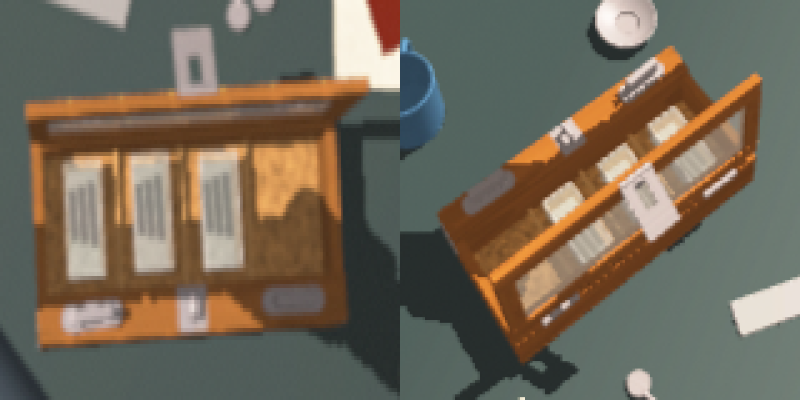

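All three boxes stand flat in compartments 4, 3 and 2, at left-crop (85,220), (153,212) and (222,212). The hasp at (193,60) is folded back behind the lid. Next I go behind the lid.

```bash
python3 -m inch '[{"delta_pos":[-1,0,0],"angular":[0,0,1],"fingers":0},{"delta_pos":[-1,0,0],"angular":[0,0,1],"fingers":0},{"delta_pos":[-1,0,0],"angular":[0,0,1],"fingers":0},{"delta_pos":[-1,0,0],"angular":[0,0,1],"fingers":0},{"delta_pos":[-1,0,0],"angular":[0,0,1],"fingers":0},{"delta_pos":[-1,0,0],"angular":[0,0,1],"fingers":0},{"delta_pos":[-1,0,0],"angular":[0,0,1],"fingers":0},{"delta_pos":[-1,0,0],"angular":[0,0,1],"fingers":0},{"delta_pos":[-1,0,0],"angular":[0,0,1],"fingers":0},{"delta_pos":[-1,0,0],"angular":[0,0,1],"fingers":0},{"delta_pos":[-1,0,0],"angular":[0,0,1],"fingers":0},{"delta_pos":[-1,0,0],"angular":[0,0,1],"fingers":0}]'; python3 tgt.py .735 -.05 .25 93.4; python3 -c "
from plant import r;print(r.get_obs()['joint_positions'].round(2))"
```

```text
clock: 26.35
eef_pos: [0.6477, 0.17, 0.2404]
eef_rot: [2.158, 2.282, -0.003]
wrist_force: [0.3, 0.5, 1.1]
finger_gap: 0.0004
gripper_force: 0.0
[-1.871  0.624 -0.076] [-0.001  0.001 -0.002]
[ 0.08  0.52 -0.6   1.5   0.3   1.22 -0.51]
```

```bash
python3 -m inch '[{"delta_pos":[-0.4,0.65,-0.05],"angular":[0,0,0],"fingers":0},{"delta_pos":[-0.92,0.65,-0.05],"angular":[0,0,0],"fingers":0},{"delta_pos":[-0.92,0.65,-0.05],"angular":[0,0,0],"fingers":0},{"delta_pos":[-0.92,0.65,-0.05],"angular":[0,0,0],"fingers":0}]'>/dev/null;  python3 -m inch '[{"delta_pos":[-0.92,0,0],"angular":[0,0,0],"fingers":0},{"delta_pos":[-0.92,0,0],"angular":[0,0,0],"fingers":0},{"delta_pos":[-0.92,0,0],"angular":[0,0,0],"fingers":0},{"delta_pos":[-0.92,0,0.3],"angular":[0,0,0],"fingers":0},{"delta_pos":[-0.92,0,0.55],"angular":[0,0,0],"fingers":0},{"delta_pos":[-0.92,0,0.55],"angular":[0,0,0],"fingers":0}]'; python3 tgt.py .735 -.05 .18 93.4
python3 - <<'E'
from h import *
C=np.array([.567,-.148,0]);Z=R.from_euler('z',3.4,degrees=True)
prev=None
for th in [95,85,75,65,55,45,35,25,15,7,0,-2]:
    t=np.radians(th); p=.115; P=C+Z.apply([.091-p*np.cos(t)+.015*np.sin(t)**.5 if t>0 else -.024,.09,.068+p*np.sin(t)])
    print(th,P.round(3))
E
```

```text
clock: 27.35
eef_pos: [0.7346, -0.0452, 0.1754]
eef_rot: [-2.151, -2.28, 0.012]
wrist_force: [-0.0, 0.5, -0.6]
finger_gap: 0.0006
gripper_force: 0.0
[-0.04   0.001 -0.038] [-0.007  0.    -0.001]
95 [ 0.677 -0.051  0.183]
85 [ 0.657 -0.052  0.183]
75 [ 0.638 -0.054  0.179]
65 [ 0.618 -0.055  0.172]
55 [ 0.6   -0.056  0.162]
45 [ 0.584 -0.057  0.149]
35 [ 0.57  -0.058  0.134]
25 [ 0.558 -0.058  0.117]
15 [ 0.549 -0.059  0.098]
7 [ 0.544 -0.059  0.082]
0 [ 0.538 -0.06   0.068]
-2 [ 0.538 -0.06   0.064]
```

```bash
python3 -m inch '[{"delta_pos":[0,-0.2,-0.04],"angular":[0,0,0],"fingers":0},{"delta_pos":[0,-0.4,-0.06],"angular":[0,0,0],"fingers":0},{"delta_pos":[0,-0.5,-0.06],"angular":[0,0,0],"fingers":0},{"delta_pos":[0,-0.6,-0.05],"angular":[0,0,0],"fingers":0},{"delta_pos":[0,-0.7,-0.04],"angular":[0,0,0],"fingers":0},{"delta_pos":[0,-0.8,-0.03],"angular":[0,0,0],"fingers":0}]'; python3 tgt.py .6 -.056 .162 93.4
```

```text
clock: 27.95
eef_pos: [0.6443, -0.049, 0.1872]
eef_rot: [2.152, 2.282, 0.007]
wrist_force: [4.6, 0.2, -2.5]
finger_gap: 0.0008
gripper_force: 2.0
[-0.036 -0.374  0.207] [ 0.005  0.    -0.   ]
```

```bash
python3 -m inch '[{"delta_pos":[0,-0.12,0.06],"angular":[0,0,0],"fingers":0},{"delta_pos":[0,-0.22,0.12],"angular":[0,0,0],"fingers":0},{"delta_pos":[0,-0.3,0.16],"angular":[0,0,0],"fingers":0},{"delta_pos":[0,-0.37,0.2],"angular":[0,0,0],"fingers":0},{"delta_pos":[0,-0.44,0.26],"angular":[0,0,0],"fingers":0},{"delta_pos":[0,-0.5,0.32],"angular":[0,0,0],"fingers":0}]'; python3 tgt.py .558 -.056 .117 93.4;  python3 -m inch '[{"delta_pos":[0,-0.06,0.06],"angular":[0,0,0],"fingers":0},{"delta_pos":[0,-0.12,0.12],"angular":[0,0,0],"fingers":0},{"delta_pos":[0,-0.17,0.19],"angular":[0,0,0],"fingers":0},{"delta_pos":[0,-0.22,0.26],"angular":[0,0,0],"fingers":0}]'; python3 tgt.py .543 -.06 .066 93.4
```

```text
clock: 28.55
eef_pos: [0.5816, -0.0525, 0.1461]
eef_rot: [2.156, 2.285, -0.0]
wrist_force: [0.6, -0.1, 2.4]
finger_gap: 0.0003
gripper_force: 1.3
[-0.018 -0.198  0.243] [-0.     0.    -0.001]
clock: 28.95
eef_pos: [0.5555, -0.0539, 0.1143]
eef_rot: [-2.156, -2.285, -0.0]
wrist_force: [2.6, -0.5, 0.9]
finger_gap: 0.0006
gripper_force: 0.9
[-0.045 -0.107  0.402] [ 0.    -0.    -0.001]
```

```bash
python3 -m inch '[{"delta_pos":[0,-0.04,0.08],"angular":[0,0,0],"fingers":0},{"delta_pos":[0,-0.07,0.16],"angular":[0,0,0],"fingers":0},{"delta_pos":[0,-0.1,0.24],"angular":[0,0,0],"fingers":0},{"delta_pos":[0,-0.12,0.32],"angular":[0,0,0],"fingers":0},{"delta_pos":[0,-0.12,0.38],"angular":[0,0,0],"fingers":0},{"delta_pos":[0,-0.12,0.4],"angular":[0,0,0],"fingers":0},{"delta_pos":[0,-0.12,0.4],"angular":[0,0,0],"fingers":0}]'; python3 -m inch '[{"delta_pos":[0,0,0.03],"angular":[0,0,0],"fingers":0},{"delta_pos":[0,0,0.03],"angular":[0,0,0],"fingers":0}]'
```

```text
clock: 29.65
eef_pos: [0.5404, -0.0548, 0.0683]
eef_rot: [-2.156, -2.284, 0.006]
wrist_force: [-6.5, 0.8, 17.4]
finger_gap: 0.0005
gripper_force: 8.4
clock: 29.85
eef_pos: [0.5404, -0.0548, 0.068]
eef_rot: [2.156, 2.284, -0.009]
wrist_force: [-14.3, -0.9, 43.3]
finger_gap: 0.0003
gripper_force: 21.5
```

```bash
python3 -m inch '[{"delta_pos":[0,0,-0.3],"angular":[0,0,0],"fingers":0},{"delta_pos":[0,0,-0.6],"angular":[0,0,0],"fingers":0.5},{"delta_pos":[0.15,-0.4,-0.6],"angular":[0,0,0],"fingers":0.5},{"delta_pos":[0.15,-0.4,-0.6],"angular":[0,0,0],"fingers":0.5},{"delta_pos":[0.15,-0.4,-0.6],"angular":[0,0,0],"fingers":0.5},{"delta_pos":[0.15,-0.4,-0.6],"angular":[0,0,0],"fingers":0.5},{"delta_pos":[0.15,-0.4,-0.6],"angular":[0,0,0],"fingers":0.5}]'; python3 tgt.py .4895 -.0335 .081 94.0
```

```text
clock: 30.55
eef_pos: [0.4933, -0.0398, 0.1352]
eef_rot: [-2.157, -2.284, -0.0]
wrist_force: [0.2, -0.1, 0.0]
finger_gap: 0.0391
gripper_force: 0.0
[ 0.054 -0.029  0.452] [-0.    -0.    -0.008]
```

```bash
python3 -m inch '[{"delta_pos":[0.05,-0.03,0],"angular":[0,0,0],"fingers":0.5},{"delta_pos":[0.05,-0.03,0.2],"angular":[0,0,0],"fingers":0.5},{"delta_pos":[0.05,-0.03,0.44],"angular":[0,0,0],"fingers":0.5},{"delta_pos":[0.05,-0.03,0.45],"angular":[0,0,0],"fingers":0.5}]'; python3 -m inch '[{"delta_pos":[0,0,0],"angular":[0,0,0],"fingers":0},{"delta_pos":[0,0,0],"angular":[0,0,0],"fingers":0},{"delta_pos":[0,0,0],"angular":[0,0,0],"fingers":0},{"delta_pos":[0,0,0],"angular":[0,0,0],"fingers":0},{"delta_pos":[0,0,0],"angular":[0,0,0],"fingers":0},{"delta_pos":[0,0,0],"angular":[0,0,0],"fingers":0}]'; python3 tgt.py .4895 -.0335 .081 3.4
```

```text
clock: 30.95
eef_pos: [0.4861, -0.0335, 0.0787]
eef_rot: [-2.152, -2.281, 0.006]
wrist_force: [-1.6, -0.7, -0.8]
finger_gap: 0.0434
gripper_force: 0.0
clock: 31.55
eef_pos: [0.4895, -0.0338, 0.0822]
eef_rot: [2.156, 2.283, 0.002]
wrist_force: [0.2, -0.2, 3.1]
finger_gap: 0.0104
gripper_force: 29.8
[0.002 0.    0.01 ] [ 0.001 -0.001  0.999]
```

Gripped, with the gap at 10.4 mm. I'll turn it 90° clockwise.

```bash
python3 -m inch '[{"delta_pos":[0,0,0],"angular":[0,0,0.08],"fingers":0},{"delta_pos":[0,0,0],"angular":[0,0,0.16],"fingers":0},{"delta_pos":[0,0,0],"angular":[0,0,0.24],"fingers":0},{"delta_pos":[0,0,0],"angular":[0,0,0.32],"fingers":0},{"delta_pos":[0,0,0],"angular":[0,0,0.4],"fingers":0},{"delta_pos":[0,0,0],"angular":[0,0,0.48],"fingers":0},{"delta_pos":[0,0,0],"angular":[0,0,0.56],"fingers":0},{"delta_pos":[0,0,0],"angular":[0,0,0.64],"fingers":0},{"delta_pos":[0,0,0],"angular":[0,0,0.72],"fingers":0},{"delta_pos":[0,0,0],"angular":[0,0,0.8],"fingers":0},{"delta_pos":[0,0,0],"angular":[0,0,0.88],"fingers":0},{"delta_pos":[0,0,0],"angular":[0,0,0.95],"fingers":0},{"delta_pos":[0,0,0],"angular":[0,0,1],"fingers":0},{"delta_pos":[0,0,0],"angular":[0,0,1],"fingers":0},{"delta_pos":[0,0,0],"angular":[0,0,1],"fingers":0}]'; python3 tgt.py .4895 -.0335 .081 3.4
```

```text
clock: 33.05
eef_pos: [0.4899, -0.0342, 0.0822]
eef_rot: [3.14, 0.093, 0.004]
wrist_force: [2.7, -2.7, 3.7]
finger_gap: 0.0108
gripper_force: 29.8
[-0.003 -0.006  0.01 ] [ 0.    -0.002 -0.   ]
```

```bash
python3 -m inch '[{"delta_pos":[0,0,0],"angular":[0,0,0],"fingers":0.4},{"delta_pos":[0,0,0],"angular":[0,0,0],"fingers":0.4},{"delta_pos":[0,0,0],"angular":[0,0,0],"fingers":0.4},{"delta_pos":[0,0,-0.3],"angular":[0,0,0],"fingers":0.4},{"delta_pos":[0,0,-0.7],"angular":[0,0,0],"fingers":0.4},{"delta_pos":[0,0.9,-0.9],"angular":[0,0,-0.1],"fingers":0.5},{"delta_pos":[0,0.9,-0.9],"angular":[0,0,-0.2],"fingers":0.5},{"delta_pos":[0,0.9,-0.9],"angular":[0,0,-1],"fingers":0.5},{"delta_pos":[0,0.9,-0.9],"angular":[0,0,-1],"fingers":0.5},{"delta_pos":[0,0.9,-0.9],"angular":[0,0,-1],"fingers":0.5},{"delta_pos":[0,0.9,-0.9],"angular":[0,0,-1],"fingers":0.5},{"delta_pos":[0,0.9,-0.9],"angular":[0,0,-1],"fingers":0.5},{"delta_pos":[0,0.9,-0.9],"angular":[0,0,-1],"fingers":0.5},{"delta_pos":[0,0.9,-0.9],"angular":[0,0,-1],"fingers":0.5},{"delta_pos":[0,0.9,-0.9],"angular":[0,0,-1],"fingers":0.5},{"delta_pos":[0,0.9,-0.9],"angular":[0,0,-1],"fingers":0.5},{"delta_pos":[0,0.9,-0.9],"angular":[0,0,-1],"fingers":0.5}]'; python3 tgt.py .5028 -.2688 .081 93.6
```

```text
clock: 34.75
eef_pos: [0.4943, -0.1413, 0.1891]
eef_rot: [-2.155, -2.284, 0.001]
wrist_force: [-0.3, -0.2, 0.8]
finger_gap: 0.0434
gripper_force: 0.0
[-1.066  0.01   0.9  ] [-0.001 -0.001 -0.003]
```

```bash
python3 -m inch '[{"delta_pos":[-1,0.01,0],"angular":[0,0,0],"fingers":0.5},{"delta_pos":[-1,0.01,0],"angular":[0,0,0],"fingers":0.5},{"delta_pos":[-1,0.01,0],"angular":[0,0,0],"fingers":0.5},{"delta_pos":[-1,0.01,0.3],"angular":[0,0,0],"fingers":0.5},{"delta_pos":[-1,0.01,0.3],"angular":[0,0,0],"fingers":0.5},{"delta_pos":[-1,0.01,0.3],"angular":[0,0,0],"fingers":0.5}]'; python3 tgt.py .5028 -.2688 .081 93.6
```

```text
clock: 35.35
eef_pos: [0.5026, -0.2603, 0.1532]
eef_rot: [-2.155, -2.283, 0.0]
wrist_force: [1.0, 0.9, 0.1]
finger_gap: 0.0433
gripper_force: 0.0
[-0.072 -0.001  0.601] [-0.001 -0.001 -0.003]
```

```bash
python3 -m inch '[{"delta_pos":[-0.07,0,0.1],"angular":[0,0,0],"fingers":0.5},{"delta_pos":[-0.07,0,0.35],"angular":[0,0,0],"fingers":0.5},{"delta_pos":[-0.07,0,0.59],"angular":[0,0,0],"fingers":0.5},{"delta_pos":[-0.07,0,0.59],"angular":[0,0,0],"fingers":0.5}]'; python3 -m inch '[{"delta_pos":[0,0,0],"angular":[0,0,0],"fingers":0},{"delta_pos":[0,0,0],"angular":[0,0,0],"fingers":0},{"delta_pos":[0,0,0],"angular":[0,0,0],"fingers":0},{"delta_pos":[0,0,0],"angular":[0,0,0],"fingers":0},{"delta_pos":[0,0,0],"angular":[0,0,0],"fingers":0},{"delta_pos":[0,0,0],"angular":[0,0,0],"fingers":0}]'; python3 tgt.py .503 -.2685 .081 3.4
```

```text
clock: 35.75
eef_pos: [0.5013, -0.2688, 0.0799]
eef_rot: [-2.152, -2.281, 0.003]
wrist_force: [-0.7, -0.1, 0.2]
finger_gap: 0.043
gripper_force: 0.0
clock: 36.35
eef_pos: [0.5037, -0.2699, 0.0835]
eef_rot: [2.156, 2.284, -0.0]
wrist_force: [-1.1, -0.1, 4.2]
finger_gap: 0.0108
gripper_force: 30.0
[ 0.012 -0.005  0.021] [0.001 0.    0.999]
```

```bash
python3 -m inch '[{"delta_pos":[0,0,0],"angular":[0,0,0.08],"fingers":0},{"delta_pos":[0,0,0],"angular":[0,0,0.16],"fingers":0},{"delta_pos":[0,0,0],"angular":[0,0,0.24],"fingers":0},{"delta_pos":[0,0,0],"angular":[0,0,0.32],"fingers":0},{"delta_pos":[0,0,0],"angular":[0,0,0.4],"fingers":0},{"delta_pos":[0,0,0],"angular":[0,0,0.48],"fingers":0},{"delta_pos":[0,0,0],"angular":[0,0,0.56],"fingers":0},{"delta_pos":[0,0,0],"angular":[0,0,0.64],"fingers":0},{"delta_pos":[0,0,0],"angular":[0,0,0.72],"fingers":0},{"delta_pos":[0,0,0],"angular":[0,0,0.8],"fingers":0},{"delta_pos":[0,0,0],"angular":[0,0,0.88],"fingers":0},{"delta_pos":[0,0,0],"angular":[0,0,0.95],"fingers":0},{"delta_pos":[0,0,0],"angular":[0,0,1],"fingers":0},{"delta_pos":[0,0,0],"angular":[0,0,1],"fingers":0},{"delta_pos":[0,0,0],"angular":[0,0,1],"fingers":0}]'; python3 -m inch '[{"delta_pos":[0,0,0],"angular":[0,0,0],"fingers":0.4},{"delta_pos":[0,0,0],"angular":[0,0,0],"fingers":0.4},{"delta_pos":[0,0,0],"angular":[0,0,0],"fingers":0.4},{"delta_pos":[0,0,-0.3],"angular":[0,0,0],"fingers":0.4},{"delta_pos":[0,0,-0.7],"angular":[0,0,0],"fingers":0},{"delta_pos":[0,0,-1],"angular":[0,0,0],"fingers":0},{"delta_pos":[0,0,-1],"angular":[0,0,0],"fingers":0}]'
python3 - <<'E'
from h import *
P=np.array([.567,-.148,0])+R.from_euler('z',3.4,degrees=True).apply([.03,0,.15]);print(P)
print(rows(P))
a=snap('wrist','w6'); b=snap('scene','s6')
a=a['image'][:,:,::-1]; b=b['image'][170:310,150:310,::-1]
cv2.imwrite('pics/c6.png',np.hstack([cv2.resize(a,(440,330),interpolation=3),cv2.resize(b,(360,330),interpolation=3)]))
E
```

```text
clock: 37.85
eef_pos: [0.5036, -0.2699, 0.0834]
eef_rot: [3.14, 0.093, 0.0]
wrist_force: [-1.3, 0.5, 6.0]
finger_gap: 0.0106
gripper_force: 30.0
clock: 38.55
eef_pos: [0.5068, -0.2712, 0.2084]
eef_rot: [3.135, 0.091, 0.016]
wrist_force: [0.4, 0.2, -0.6]
finger_gap: 0.0182
gripper_force: 0.0
[ 0.59694719 -0.14622081  0.15      ]
(array([ 0.806, -0.999,  0.489]), None)
```

View pics/c6.png

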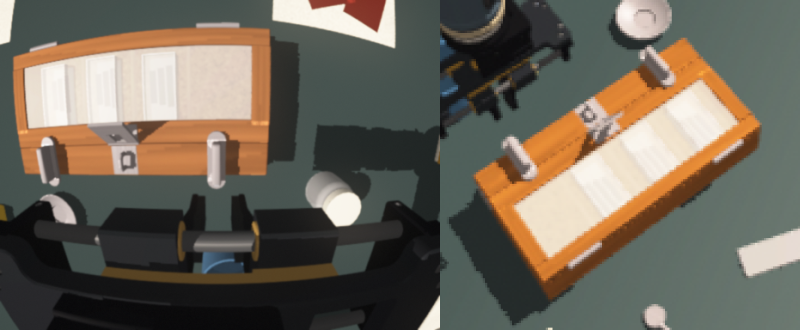

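The lid is shut and both buttons lie across it, at (47,160) and (216,160). The hasp stands upright at (112,132). I'll go behind it and fold it forward.

```bash
python3 -m inch '[{"delta_pos":[0.81,-1,0],"angular":[0,0,0],"fingers":0},{"delta_pos":[0.81,-1,0],"angular":[0,0,0],"fingers":0},{"delta_pos":[0.81,-1,0],"angular":[0,0,0],"fingers":0},{"delta_pos":[0.81,-1,0],"angular":[0,0,0],"fingers":0},{"delta_pos":[0.81,-1,0.4],"angular":[0,0,0],"fingers":0},{"delta_pos":[0.81,-1,0.8],"angular":[0,0,0],"fingers":0},{"delta_pos":[0.81,-1,0.8],"angular":[0,0,0],"fingers":0}]'
python3 - <<'E'
from h import *
for p in ([-.03,0,.105],[-.06,0,.115],[-.08,0,.112],[-.1,0,.1],[-.105,0,.074]):
    P=np.array([.567,-.148,0])+R.from_euler('z',3.4,degrees=True).apply(p);print(p,rows(P)[0])
E
```

```text
clock: 39.35
eef_pos: [0.5868, -0.1431, 0.0986]
eef_rot: [-3.137, -0.091, 0.027]
wrist_force: [-0.9, 0.4, -0.2]
finger_gap: 0.0006
gripper_force: 0.0
[-0.03, 0, 0.105] [-0.418  0.031 -0.046]
[-0.06, 0, 0.115] [-0.669  0.031 -0.125]
[-0.08, 0, 0.112] [-0.836  0.031 -0.097]
[-0.1, 0, 0.1] [-1.001  0.032  0.006]
[-0.105, 0, 0.074] [-1.038  0.033  0.223]
```

```bash
python3 -m inch '[{"delta_pos":[-0.2,0.03,-0.05],"angular":[0,0,0],"fingers":0},{"delta_pos":[-0.4,0.03,-0.06],"angular":[0,0,0],"fingers":0},{"delta_pos":[-0.5,0.03,-0.09],"angular":[0,0,0],"fingers":0},{"delta_pos":[-0.6,0.03,-0.1],"angular":[0,0,0],"fingers":0},{"delta_pos":[-0.68,0.03,-0.08],"angular":[0,0,0],"fingers":0},{"delta_pos":[-0.76,0.03,-0.05],"angular":[0,0,0],"fingers":0},{"delta_pos":[-0.84,0.03,0],"angular":[0,0,0],"fingers":0},{"delta_pos":[-0.94,0.03,0.02],"angular":[0,0,0],"fingers":0},{"delta_pos":[-0.98,0.03,0.03],"angular":[0,0,0],"fingers":0},{"delta_pos":[-0.98,0.03,0.03],"angular":[0,0,0],"fingers":0}]'
python3 - <<'E'
from h import *
for p in ([-.105,0,.09],[-.105,0,.072]):
    P=np.array([.567,-.148,0])+R.from_euler('z',3.4,degrees=True).apply(p);print(p,rows(P)[0])
E
```

```text
clock: 40.35
eef_pos: [0.4752, -0.1546, 0.1027]
eef_rot: [-3.14, -0.09, 0.003]
wrist_force: [0.4, -0.0, 0.1]
finger_gap: 0.0005
gripper_force: 0.0
[-0.105, 0, 0.09] [-0.108 -0.01   0.106]
[-0.105, 0, 0.072] [-0.107 -0.01   0.256]
```

```bash
python3 -m inch '[{"delta_pos":[-0.06,0,0.05],"angular":[0,0,0],"fingers":0},{"delta_pos":[-0.1,0,0.1],"angular":[0,0,0],"fingers":0},{"delta_pos":[-0.1,0,0.15],"angular":[0,0,0],"fingers":0},{"delta_pos":[-0.1,0,0.2],"angular":[0,0,0],"fingers":0},{"delta_pos":[-0.1,0,0.25],"angular":[0,0,0],"fingers":0},{"delta_pos":[-0.1,0,0.26],"angular":[0,0,0],"fingers":0},{"delta_pos":[-0.1,0,0.26],"angular":[0,0,0],"fingers":0}]'
```

```text
clock: 41.05
eef_pos: [0.4645, -0.1553, 0.0722]
eef_rot: [-3.14, -0.091, 0.001]
wrist_force: [-2.0, -0.3, 6.2]
finger_gap: 0.0007
gripper_force: 3.1
```

Contact came at z 0.072, which is where the flap lies flat. I'll retract to the robot's right front and look.

```bash
python3 -m inch '[{"delta_pos":[0,0,-0.5],"angular":[0,0,0],"fingers":0},{"delta_pos":[0,0,-1],"angular":[0,0,0],"fingers":0},{"delta_pos":[0,0,-1],"angular":[0,0,0],"fingers":0},{"delta_pos":[0,0,-1],"angular":[0,0,0],"fingers":0}]' > /dev/null; python3 -m inch '[{"delta_pos":[0.3,-1,0],"angular":[0,0,0],"fingers":0},{"delta_pos":[0.3,-1,0],"angular":[0,0,0],"fingers":0},{"delta_pos":[0.3,-1,0],"angular":[0,0,0],"fingers":0},{"delta_pos":[0.3,-1,0],"angular":[0,0,0],"fingers":0}]' >/dev/null; python3 -m inch '[{"delta_pos":[0,-1,0],"angular":[0,0,0],"fingers":0},{"delta_pos":[0,-1,0],"angular":[0,0,0],"fingers":0},{"delta_pos":[0,-1,0],"angular":[0,0,0],"fingers":0},{"delta_pos":[0,-1,0],"angular":[0,0,0],"fingers":0}]'
python3 - <<'E'
from h import *
a=snap('top','t7')['image'][125:225,230:370,::-1]; b=snap('scene','s7')['image'][150:320,130:320,::-1]
cv2.imwrite('pics/c7.png',np.hstack([cv2.resize(a,(400,400),interpolation=3),cv2.resize(b,(400,400),interpolation=3)]))
E
```

```text
clock: 42.25
eef_pos: [0.4856, 0.089, 0.1906]
eef_rot: [-3.139, -0.099, 0.003]
wrist_force: [0.3, -0.4, 0.7]
finger_gap: 0.0004
gripper_force: 0.0
```

View pics/c7.png

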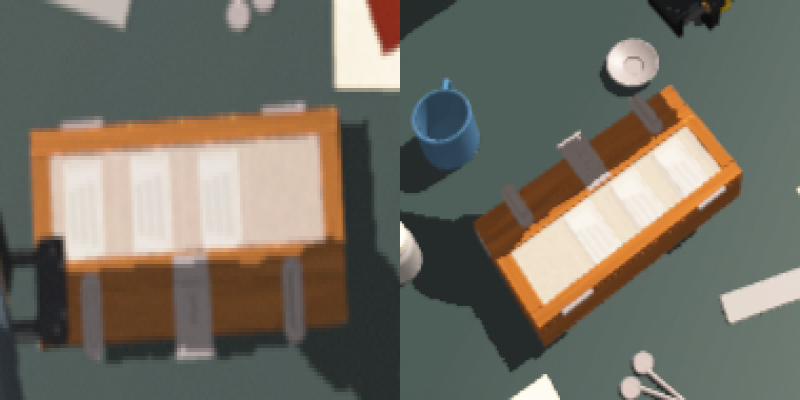

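The hasp lies flat over its staple at (193,308), both buttons at (91,315) and (292,300) are square across, and the three boxes sit in their compartments under the shut lid. The cup and dish haven't moved.

```bash
python3 -c "
from plant import r;print(r.job_done())"
```

```text
the job is handed in; nothing more can be done
None
```

I packed all three clear boxes flat, one per compartment (2, 3 and 4), shut the lid, turned both turnbuttons square across, folded the hasp flat over its staple, and handed the job in at about 42 s.

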